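# Push the short heat sink past the reject-lane pawl

### The job

One of the three finned heat sinks on the repair bench was cut too short. Bring it to the flared mouth of the reject lane and push it along the bench top, lengthwise, past the sprung pawl until the pawl clicks shut behind it so it cannot come back; do not lower it into the lane from above. Leave the two full-length heat sinks and everything else where they lie.

Things in the scene. Friction and masses are not known exactly. Their poses are not given: they have to be found in the camera images.
- short_sink: The odd heat sink: plain aluminium extrusion, 80 long (its x) x 54 wide (its y) x 32 high, fins running lengthwise, about 0.2 kg. Origin: centre of its underside. It lies flat, fins up, roughly along world y but turned; it may lie in any of three places of the batch. It can be gripped across its 54 mm width. Both ends are alike.
- full_sink_a: A good heat sink: the same section (54 wide, 32 high) but 120 long (its x), about 0.3 kg. Origin: centre of its underside. Stays where it is. It is too long to get past the pawl.
- full_sink_b: The other good heat sink, identical to full_sink_a, 120 x 54 x 32. Origin: centre of its underside. Stays where it is.
- lane: Reject lane, fixed: two grey rails 24 high, 12 thick, inner faces at y = +-30 of its frame, x = 0 to 180; parts slide on the bench top between them, lane open above. x axis: direction of travel; z up; origin on the bench at the mouth, midway between the rails. End stop face (24 high) at x = 168. A sprung pawl, pivoted in a gap of the +y rail at x = 30, slants 24 degrees inward along the travel.
- lane_mouth (a point): The lane's origin again, centre of the mouth on the bench; axes as the lane. Before it two thin guide plates, 24 high, flare out from y = +-30 at x = 0 to y = +-52 at x = -36.
- pawl (a joint): Angle of the pawl (rad): 0 = shut, standing into the lane (rest, against its stop), growing as it is swung aside; a sink beside it holds it at 0.25 to 0.42; limit 0.55. A part moving to the lane's +x swings it aside (3 to 5 N of push); behind the part a spring brings it back to 0 and it then blocks the part's return.
- pawl_tip (a point): Middle of the pawl's tip, 14 above the bench. The steel pawl is 46 long, 5 thick, 18 high. When shut its end is at x = 73 of the lane and stands about 14 in from the rail's face (to y = +16).
- lane_nest (a point): Point on the bench on the lane's centre line, x = 124 of the lane; axes as the lane. The short sink is past the pawl once its trailing end is beyond lane x = 73 (its origin beyond x = 113); against the end stop its origin is at x = 128.
- solder_reel: Bystander: grey reel standing on its flange, diameter 60, 50 high. Origin: centre of its underside.
- syringe: Bystander: lying yellow flux syringe 155 long (its x), about 34 wide at the flange, 22 high. Origin: under the middle of its barrel.
- screwdriver: Bystander: lying screwdriver along its x, about 160 long, up to 30 thick. Origin: underside, near its middle.
- tweezers: Bystander: dark steel tweezers lying along their x, 120 long, 8 high. Origin: centre of the underside.
- alcohol_bottle: Bystander: upright bottle, diameter 60, 140 high. Origin: centre of its underside.
- parts_tray: Bystander: black open tray with compartments, 110 (its x) x 160 x 35 high. Origin: centre of its underside.
Not all that is in view belongs to the job. What is shaped like the short_sink but brown or purple is not meant.

How it is judged (in metres and radians):
On the way:
1. the short heat sink, flat on the bench between the rails, swings the pawl aside (value of joint pawl above 0.18 rad and x of short_sink in the frame of lane between 0 and 0.113 m and y of short_sink in the frame of lane between -0.012 and 0.012 m and z of short_sink in the frame of lane below 0.006 m), for 0.05 s.
At the end, for the whole second after the job is handed in: The short heat sink lies still and flat in the lane between pawl and end stop (origin 111 to 135 mm past the mouth, 12 mm of the centre line, 0.15 rad of the lane), the pawl is within 0.08 rad of shut behind it, and all other loose things are within 30 mm of their starts (x of short_sink in the frame of lane between 0.111 and 0.135 m and value of joint pawl below 0.08 rad and angle between the x axis of short_sink and the x axis of lane, either way round below 0.15 rad and angle between short_sink's own z axis and vertical below 0.1 rad and linear speed of short_sink below 0.01 m/s and y of short_sink in the frame of lane between -0.012 and 0.012 m and z of short_sink in the frame of lane below 0.006 m and distance of each of full_sink_a, full_sink_b, solder_reel, syringe, screwdriver, tweezers, alcohol_bottle, parts_tray from where it was at the start of the episode below 0.03 m); the robot touches nothing.
It fails at once if the short heat sink is inside the lane's length, above the bench by more than 20 mm (lowered or dropped in from above) (x of short_sink in the frame of lane between 0.03 and 0.19 m and y of short_sink in the frame of lane between -0.04 and 0.04 m and z of short_sink in the frame of lane above 0.02 m).
It fails at once if a full-length heat sink is moved by more than 30 mm (distance of any of full_sink_a, full_sink_b from where it was at the start of the episode above 0.03 m).
It fails at once if a bystander (reel, syringe, screwdriver, tweezers, bottle, tray) is moved by more than 30 mm (distance of any of solder_reel, syringe, screwdriver, tweezers, alcohol_bottle, parts_tray from where it was at the start of the episode above 0.03 m).
It also fails if it takes over 46 s, if anything falls off the work surface, if the arm or the gripper's body presses on something with over 40 N, if the wrist force passes 120 N, or if a joint passes its speed limit or range.

### The arm

A 6-joint arm with a two-finger parallel gripper is mounted at the origin on the work surface. World frame = base frame: x ahead of the robot, y to its left, z up, the work surface at z = 0. Lengths are in m, angles in degrees, forces in N, time in s.
With the tool pointing down it reaches from about 0.275 to 0.85 m from the base axis. Payload 5.2 kg.
Tool frame: the origin (TCP) lies at the very end of the fingers, on their centre line; the grasp point (between the pads) lies 19 mm behind it; z points along the fingers, y is the line along which they close (so a half turn about z gives the same grasp; the last joint's range is limited). The gripper opens to 85 mm and grips with 20 to 120 N. Pads are 22 mm wide; open, the fingers measure 114 mm over their backs; the gripper's body (76 mm by 85 mm) begins 54 mm behind the grasp point. The pads swing forward as they close: fully open they stand 13 mm farther back than shut.
Start: joints at [64.584, 14.817, 87.949, -0, 77.235, -11.62], TCP at [0.131, 0.534, 0.205] pointing down, gripper open.
Joint ranges: [-179.93, 179.93], [-52.35, 119.4], [10.71, 147.94], [-69.91, 249.91], [12.55, 155.21], [-178.61, 178.61]. Speed limits (degrees/s): [147.25, 147.25, 180, 180, 180, 180].

### API

Orientations are given as [roll, pitch, yaw] about the fixed x, y, z axes, in that order (R = Rz(yaw) Ry(pitch) Rx(roll)).
In Python, from bench import robot, eyes gives the robot as it stands.
- The arm moves only by the shell command python3 -m handwheel 'ROWS'. ROWS is JSON, a list of rows, each a list of 3 entries, a list of its own where there are three numbers: the shift along the tool's x, y, z each as a share of 0.1 m, from -1 to 1, then the turn, a rotation vector about the tool's x, y, z each as a share of 90 degrees, from -1 to 1, then the finger opening in mm, from 0 to 85.4. In form: [[[x, y, z], [ax, ay, az], claw], ...]. A call has 1 to 5 rows; each row is the pose to reach, as a shift and turn from the pose commanded when the call began, along the tool's axes at that moment; what a row does not reach only later rows make up. A row lasts 1/10 s, in which the tool goes at most 50 mm and 8.59 degrees, less where a joint would pass 70% of its speed; a pose out of reach is approached as far as the arm can. A call with a number of a shift or a turn outside -1 to 1 is refused whole. A call with a gripper value outside its range is refused whole. The fingers move at their own pace and stop on an object; the grip force is fixed at half the most. Time passes only in rows, so rows that repeat a pose let the fingers close. It gives the time, the measured TCP pose, the force, the opening and the grip force at its end, in the units of the state.
- robot.observe(): the state, without advancing time (a new reading comes with each control period).
- eyes.capture(name): name is "scene" or "top" or "wrist"; returns the picture (400x640x3 uint8, red, green, blue); there is no depth.
- eyes.camera_params(name): a dict with "fx", "fy", "cx", "cy" (pixels), "R" (3x3) and "t" (3): a world point X has camera coordinates R X + t. Camera axes: x right, y down, z forward; pixel columns grow to the right and rows downward; lengths in m; the calibration is good to about 2 mm. A picture is of the moment at which its call begins: read the wrist's pose just before it. camera_params takes no time and is no camera call; for the wrist camera it gives the pose at the moment of the call.
- robot.job_done(): hands the job in; it is judged then, once.
The state is a dict: "clock": time; "joint_pos": joint angles; "dq": joint speeds; "effort": joint torques, N m; "eef_pos": TCP position; "orientation": TCP orientation; "force": force on the tool from outside, world axes, zero at the start; "ft_torque": the same for the moment, N m; "width": finger opening in m; "grasp_force": force on a finger pad.
Only numpy, scipy, OpenCV 4.12 (cv2) and the standard library are available. Lean on these libraries where they do the work, as an engineer would, in place of code of your own. Each camera call takes 0.05 s, during which the arm holds its last target. There are 200 camera calls.

## Working session

There is one attempt and no reset: what is moved stays moved. The work goes in short steps, Python scripts to look and compute and a shell command to move; the robot and the scene stay as the last step left them, time stands still between calls to the robot, and variables do not carry over. Pictures are saved under pics/ and viewed, at most 10 in all, crops included, and the job is handed in when it is done.

```bash
ls; mkdir -p pics
python3 - <<'E'
from bench import robot, eyes
import cv2
s=robot.observe();print(s)
for n in("top","scene"):
    cv2.imwrite(f"pics/{n}0.png",eyes.capture(n)[:,:,::-1]);print(n,eyes.camera_params(n))
E
```

```text
pics
{'clock': 0.0, 'joint_pos': array([ 6.45844070e+01,  1.48583309e+01,  8.80087076e+01, -7.04499056e-04,
        7.72370948e+01, -1.16204781e+01]), 'dq': array([-0.03362567,  0.01606117,  0.07329057, -0.019727  , -0.01324852,
        0.06277564]), 'effort': array([-1.58384901e-03, -4.46028113e+01, -2.90564078e+01, -5.63098874e-04,
        1.19505133e-02,  1.25359725e-05]), 'eef_pos': array([0.13088895, 0.53361353, 0.20450008]), 'orientation': array([-1.79897863e+02, -2.03026372e-02,  1.66205023e+02]), 'force': array([-0.00068333,  0.02953541,  0.14270318]), 'ft_torque': array([ 0.02032586,  0.01684392, -0.00951427]), 'grasp_force': 0.0, 'width': 0.08522432444117412}
top {'fx': 378.8012220595478, 'fy': 378.8012220595478, 'cx': 321.29740862754124, 'cy': 200.02492886588288, 'R': array([[-0.02831453, -0.99920678,  0.02800162],
       [-0.98878756,  0.0238884 , -0.1474059 ],
       [ 0.14662006, -0.03186138, -0.98867963]]), 't': array([-0.0443462 ,  0.52356371,  1.03131778])}
scene {'fx': 410.6854813863043, 'fy': 410.6854813863043, 'cx': 317.4909733416691, 'cy': 197.65959658427218, 'R': array([[ 0.55112165,  0.83438042, -0.00861574],
       [ 0.65893734, -0.44152695, -0.60897909],
       [-0.51192431,  0.32994433, -0.79313948]]), 't': array([-0.24646481, -0.34735457,  1.60747548])}
```

View pics/top0.png

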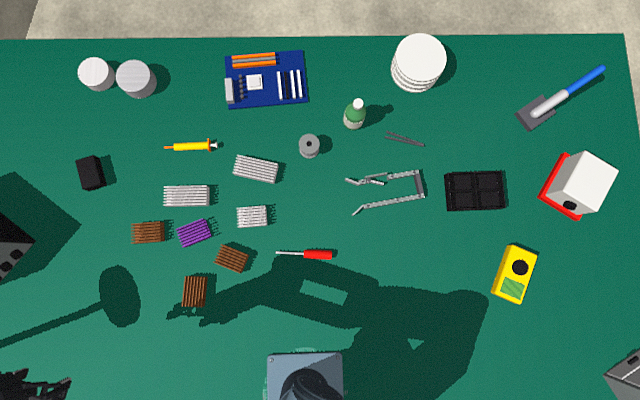

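View pics/scene0.png

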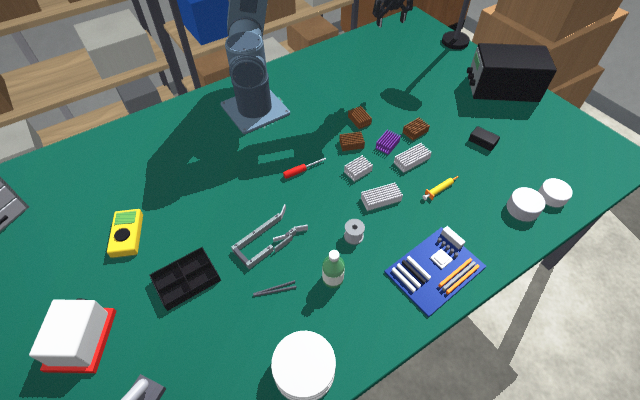

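Three aluminium candidates in the top view: (186,195) and (256,168), each about 46 px long, and (252,216), about 31 px long. The last fits the 80 mm sink at roughly 0.37 px/mm; brown and purple ones are decoys. The lane runs from its mouth at about (352,195) to its end stop at (420,185). I'll measure these and enlarge a crop to confirm.

```bash
cat > h.py <<'E'
import numpy as np, cv2
def ray(P,uv,z):
    R=np.array(P["R"]);t=np.array(P["t"]);C=-R.T@t
    d=np.column_stack([(np.atleast_2d(uv)-[P["cx"],P["cy"]])/[P["fx"],P["fy"]],np.ones(len(np.atleast_2d(uv)))])@R
    return C+d*((z-C[2])/d[:,2])[:,None]
def proj(P,X):
    c=np.atleast_2d(X)@np.array(P["R"]).T+P["t"]
    return c[:,:2]/c[:,2:]*[P["fx"],P["fy"]]+[P["cx"],P["cy"]]
E
python3 - <<'E'
from h import *
from bench import eyes
P=eyes.camera_params("top");im=cv2.imread("pics/top0.png")
crop=im[140:235,140:440];cv2.imwrite("pics/crop1.png",cv2.resize(crop,None,fx=2.66,fy=2.66,interpolation=cv2.INTER_CUBIC))
hsv=cv2.cvtColor(im,cv2.COLOR_BGR2HSV)
m=((hsv[...,1]<60)&(hsv[...,2]>90)).astype(np.uint8)*255
m=cv2.morphologyEx(m,cv2.MORPH_CLOSE,np.ones((3,3)))
n,l,st,c=cv2.connectedComponentsWithStats(m)
for i in range(1,n):
    if st[i,4]>40 and 140<c[i][1]<235 and 140<c[i][0]<440:
        pts=np.argwhere(l==i)[:,::-1].astype(float)
        w=ray(P,pts,0.032)[:,:2]*1000
        r=cv2.minAreaRect(w.astype(np.float32));print(c[i].round(),st[i],[np.round(x,1) for x in r])
E
```

```text
[309. 146.] [299 134  21  25 399] [array([683. , -27.1]), array([58.2, 72. ]), np.float64(88.9)]
[255. 169.] [232 155  46  29 900] [array([618.8, 128.8]), array([123.7,  61.4]), np.float64(75.9)]
[389. 188.] [345 170  80  46 790] [array([ 548.5, -241.9]), array([109.1, 214.9]), np.float64(9.0)]
[186. 196.] [163 185  47  22 949] [array([545.6, 323.6]), array([127.7,  60. ]), np.float64(88.7)]
[251. 216.] [237 205  30  23 615] [array([482.3, 139.5]), array([58.8, 83.3]), np.float64(3.7)]
```

View pics/crop1.png

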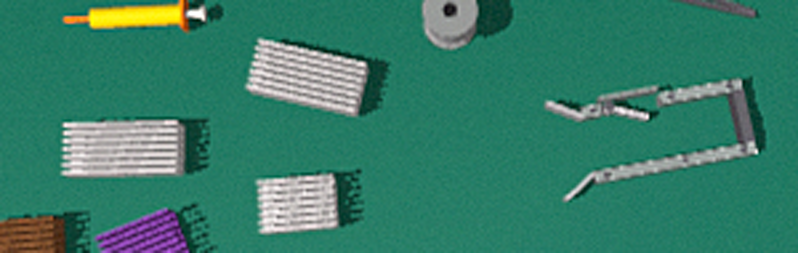

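The crop confirms it. The sink at (252,216) measures 83 x 59 mm. The other two measure about 125 x 60 mm. I'm turning the tool to yaw ~94 and moving over the short sink.

```bash
python3 -m handwheel '[[[0,0,0],[0,0,0.4],85],[[0,0,0],[0,0,0.4],85],[[0,0,0],[0,0,0.4],85],[[0,0,0],[0,0,0.4],85],[[0,0,0],[0,0,0.4],85]]'
python3 -m handwheel '[[[0,0,0],[0,0,0.4],85],[[0,0,0],[0,0,0.4],85],[[0,0,0],[0,0,0.4],85],[[0,0,0],[0,0,0.4],85],[[0,0,0],[0,0,0.4],85]]'
for i in 1 2 3 4; do python3 -m handwheel '[[[-0.5,0.4,0],[0,0,0],85],[[-1,0.8,0],[0,0,0],85],[[-1,0.8,0],[0,0,0],85]]'; done
python3 -m handwheel '[[[0,0,0],[0,0,0],85],[[0,0,0],[0,0,0],85],[[0,0,0],[0,0,0],85]]'
python3 - <<'E'
from bench import robot,eyes
import cv2
print(eyes.camera_params("wrist"));cv2.imwrite("pics/w1.png",eyes.capture("wrist")[:,:,::-1]);s=robot.observe();print(s["clock"],s["eef_pos"],s["orientation"])
E
```

```text
clock: 0.6
eef_pos: [0.131, 0.5338, 0.2048]
orientation: [-179.9, 0.0, 130.1]
force: [-0.7, 0.7, -0.5]
width: 0.0849
grasp_force: 0.0
clock: 1.1
eef_pos: [0.1311, 0.534, 0.205]
orientation: [-180.0, 0.0, 94.2]
force: [1.3, 0.6, 0.2]
width: 0.0847
grasp_force: 0.0
clock: 1.4
eef_pos: [0.2195, 0.4381, 0.2051]
orientation: [180.0, 0.1, 94.5]
force: [0.2, 1.2, -0.3]
width: 0.0847
grasp_force: 0.0
clock: 1.7
eef_pos: [0.3071, 0.344, 0.2053]
orientation: [180.0, 0.0, 94.4]
force: [0.5, -0.4, 0.2]
width: 0.0852
grasp_force: 0.0
clock: 2.0
eef_pos: [0.3945, 0.25, 0.2054]
orientation: [179.9, 0.0, 94.4]
force: [0.6, 1.0, 0.2]
width: 0.0848
grasp_force: 0.0
clock: 2.3
eef_pos: [0.4818, 0.1558, 0.2053]
orientation: [179.9, 0.1, 94.4]
force: [-0.1, -0.1, -0.4]
width: 0.0847
grasp_force: 0.0
clock: 2.6
eef_pos: [0.4787, 0.1594, 0.2051]
orientation: [-179.9, -0.0, 94.4]
force: [-0.6, 0.9, -0.2]
width: 0.0851
grasp_force: 0.0
{'fx': 355.02681940081544, 'fy': 355.02681940081544, 'cx': 320.2020825208906, 'cy': 198.1797188939422, 'R': array([[ 9.97081254e-01,  7.63466599e-02, -4.00035320e-04],
       [ 7.39010263e-02, -9.63799147e-01,  2.56183222e-01],
       [ 1.91731796e-02, -2.55465051e-01, -9.66628159e-01]]), 't': array([-0.49027759,  0.08621805,  0.40922128])}
2.65 [0.47863954 0.15960924 0.20525884] [-1.79968294e+02 -1.75244564e-02  9.43634462e+01]
```

View pics/w1.png

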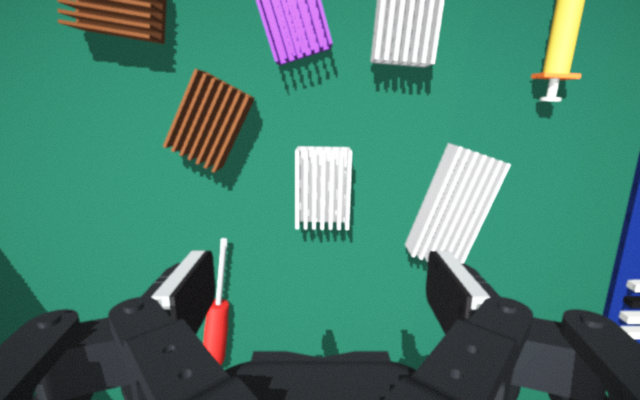

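The wrist view shows the short sink at (323,188), the full sink to its right at (458,205), and the screwdriver at (223,240). The fingers have about 25 mm of free room on the right. Next: measuring the sink.

Run:
```python
from h import *
from bench import robot,eyes
P=eyes.camera_params("wrist");im=cv2.imread("pics/w1.png")
hsv=cv2.cvtColor(im,cv2.COLOR_BGR2HSV)
m=((hsv[...,1]<60)&(hsv[...,2]>120)).astype(np.uint8)*255
m=cv2.morphologyEx(m,cv2.MORPH_CLOSE,np.ones((11,11)))
n,l,st,c=cv2.connectedComponentsWithStats(m)
i=l[188,323]; pts=np.argwhere(l==i)[:,::-1].astype(float)
r=cv2.minAreaRect((ray(P,pts,0.032)[:,:2]*1000).astype(np.float32));print(st[i],r,cv2.boxPoints(r))
# edges: fit left/right edges
for f in (min,max):
    e=np.array([[f(pts[pts[:,1]==v][:,0]),v] for v in range(st[i,1]+8,st[i,1]+st[i,3]-8)])
    w=ray(P,e,0.032)[:,:2];k=np.polyfit(w[:,1],w[:,0],1);print("edge x at y=.14:",np.polyval(k,.14),"slope deg",np.degrees(np.arctan(k[0])))
s=robot.observe();print(s["eef_pos"])
# lane from top cam: bright rails
T=eyes.camera_params("top");im=cv2.imread("pics/top0.png")[160:225,335:435]
cv2.imwrite("pics/lane.png",cv2.resize(im,None,fx=8,fy=8,interpolation=cv2.INTER_CUBIC))
```

```text
[ 295  146   58   85 4705] ((483.44696044921875, 144.48268127441406), (55.27824783325195, 85.01175689697266), 3.3485212326049805) [[453.37225 185.3016 ]
 [458.33777 100.43499]
 [513.52167 103.66376]
 [508.55615 188.53036]]
edge x at y=.14: 0.4560228062916333 slope deg -3.3485192243587516
edge x at y=.14: 0.5108220015479084 slope deg -3.7415244761676716
[0.47863954 0.15960924 0.20525884]
```

View pics/lane.png

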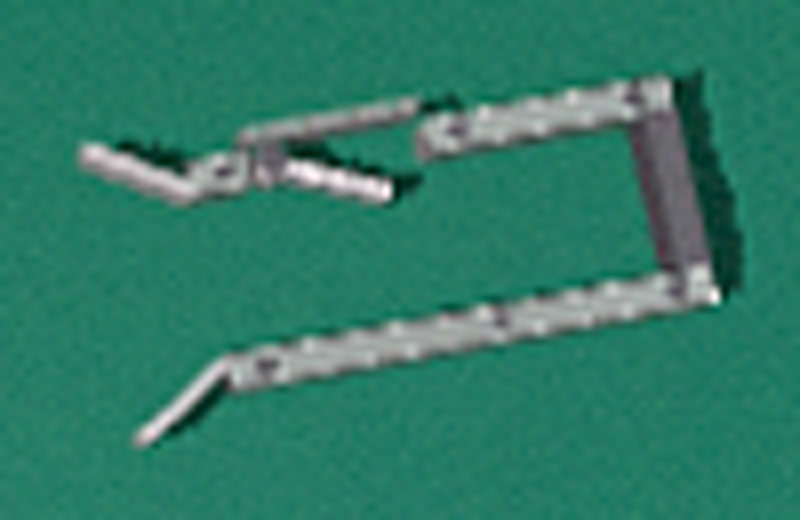

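Sink centre is about (0.4835, 0.142), width line at 3.5°, 54.8 mm wide and ~81 mm long without the end face. The top crop shows the lane with flares at the left, the pawl at (330,180), and the end stop at (670,190), but it is coarse. I'll look at the lane from near before grasping, since the gripper hides it afterwards.

```bash
for i in 1 2 3; do python3 -m handwheel '[[[-0.5,0.08,0],[0,0,0],85],[[-0.95,0.15,0],[0,0,0],85],[[-0.95,0.15,0],[0,0,0],85]]' | grep eef; done
python3 -m handwheel '[[[0,0,0],[0,0,0],85],[[0,0,0],[0,0,0],85],[[0,0,0],[0,0,0],85]]' | grep eef
python3 - <<'E'
from bench import robot,eyes
import cv2,pickle
pickle.dump(eyes.camera_params("wrist"),open("P2.pkl","wb"));cv2.imwrite("pics/w2.png",eyes.capture("wrist")[:,:,::-1])
E
```

```text
eef_pos: [0.5023, 0.0618, 0.2055]
eef_pos: [0.5244, -0.0318, 0.2054]
eef_pos: [0.5464, -0.1251, 0.2052]
eef_pos: [0.5451, -0.1202, 0.2055]
```

View pics/w2.png

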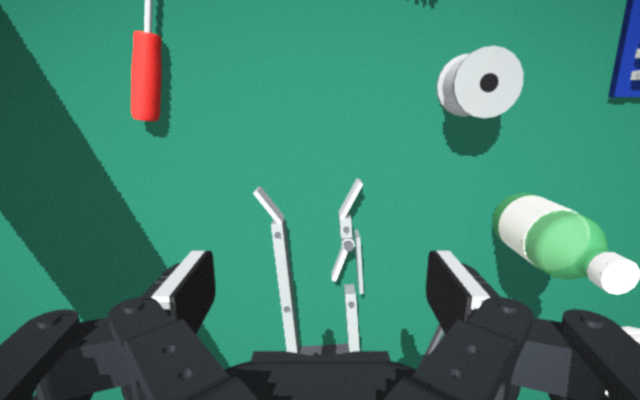

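Lane in the wrist view: left rail from (279,222) to (293,350), right rail from (345,218) via the pawl (348,245)→(335,280) to (353,350). I'll fit the outer edges of the rails (±42 mm).

Run:
```python
from h import *
import pickle
P=pickle.load(open("P2.pkl","rb"));im=cv2.imread("pics/w2.png")
hsv=cv2.cvtColor(im,cv2.COLOR_BGR2HSV)
m=(hsv[...,1]<70)&(hsv[...,2]>110)
def edge(rows,lo,hi,f):
    e=[]
    for v in rows:
        x=np.where(m[v,lo:hi])[0]+lo
        if len(x): e.append([x.min()-.5 if f=="L" else x.max()+.5,v])
    return ray(P,np.array(e),0.024)[:,:2]
E={"Lout":edge(range(228,346),262,310,"L"),"Lin":edge(range(228,346),262,310,"R"),"Rin":edge(range(296,346),338,358,"L"),"Rout":edge(range(296,346),338,362,"R"),"RoutMouth":edge(range(220,236),338,356,"R")}
for k,w in E.items():
    p=np.polyfit(w[:,1],w[:,0],1);print(k,"x at y=-.12,-.25:",np.polyval(p,[-.12,-.25]).round(4),"deg",np.degrees(np.arctan(p[0])).round(2))
for v in list(range(176,226,4))+list(range(340,356,2)): print(v,np.where(m[v,250:372])[0]+250 if v<226 else ''.join('#' if q else '.' for q in m[v,270:372]))
```

```text
Lout x at y=-.12,-.25: [0.489  0.5098] deg -9.08
Lin x at y=-.12,-.25: [0.5022 0.523 ] deg -9.07
Rin x at y=-.12,-.25: [0.5685 0.5833] deg -6.5
Rout x at y=-.12,-.25: [0.5742 0.5953] deg -9.22
RoutMouth x at y=-.12,-.25: [0.5597 0.6179] deg -24.13
176 []
180 [355 356 357 358 359 360]
184 [353 354 355 356 357 358 359 360 361 362]
188 [257 258 259 260 261 351 352 353 354 355 356 357 358 359 360 361]
192 [253 254 255 256 257 258 259 260 261 262 263 264 349 350 351 352 353 354
 355 356 357 358 359]
196 [255 256 257 258 259 260 261 262 263 264 265 266 267 268 347 348 349 350
 351 352 353 354 355 356 357]
200 [258 259 260 261 262 263 264 265 266 267 268 269 270 271 345 346 347 348
 349 350 351 352 353 354]
204 [262 263 264 265 266 267 268 269 270 271 272 273 274 342 343 344 345 346
 347 348 349 350 351 352]
208 [265 266 267 268 269 270 271 272 273 274 275 276 277 340 341 342 343 344
 345 346 347 348 349 350]
212 [268 269 270 271 272 273 274 275 276 277 278 279 280 339 340 341 342 343
 344 345 346 347 348]
216 [271 272 273 274 275 276 277 278 279 280 281 282 283 339 340 341 342 343
 344 345
[... 383 characters left out ...]
..................................############............
344 ................###########.........................................######################............
346 ................###########............############....................###..##############............
348 ................############....####..#######.#.##.....................#.#...#############............
350 ................############....########..#######.....................#...#.##############............
352 ...................#########........#....#......................................##....................
354 ......................................................................................................
```

Run:
```python
from h import *
import pickle
P=pickle.load(open("P2.pkl","rb"))
a=np.radians(9.15);u=np.array([np.sin(a),-np.cos(a)]);n=np.array([np.cos(a),np.sin(a)])
c=np.array([.5316,-.12])
uv=np.array([[271,222.5],[351,215],[282,219],[340,214],[315,346],[340,344.],[254,190],[362,182]])
for q,w in zip(uv,ray(P,uv,.024)[:,:2]): print(q,w.round(4),"s",((w-c)@u*1000).round(1),"n",((w-c)@n*1000).round(1))
print("side view top cam, same points:")
T=__import__("bench").eyes.camera_params("top")
uv=(np.array([[632,120],[668,270],[225,365],[185,200],[80,150],[135,440.]])+.5)/8-.5+[335,160]
for q,w in zip(uv,ray(T,uv,.024)[:,:2]): print(q,w.round(4),"s",((w-c)@u*1000).round(1),"n",((w-c)@n*1000).round(1))
```

```text
[271.  222.5] [ 0.4992 -0.1768] s 50.9 n -41.0
[351. 215.] [ 0.5812 -0.1623] s 49.7 n 42.2
[282. 219.] [ 0.5104 -0.1721] s 48.0 n -29.2
[340. 214.] [ 0.5698 -0.1621] s 47.7 n 31.0
[315. 346.] [ 0.5555 -0.3219] s 203.1 n -8.5
[340. 344.] [ 0.5838 -0.3171] s 202.9 n 20.2
[254. 190.] [ 0.4807 -0.1434] s 15.0 n -54.0
[362. 182.] [ 0.5888 -0.1268] s 15.9 n 55.4
side view top cam, same points:
[413.5625 174.5625] [ 0.5931 -0.3299] s 217.0 n 27.3
[418.0625 193.3125] [ 0.5374 -0.3394] s 217.6 n -29.2
[362.6875 205.1875] [ 0.5067 -0.177 ] s 52.3 n -33.7
[357.6875 184.5625] [ 0.5672 -0.1652] s 50.2 n 27.9
[344.5625 178.3125] [ 0.5865 -0.1278] s 16.4 n 52.9
[351.4375 214.5625] [ 0.4804 -0.1435] s 15.1 n -54.3
```

Lane checks out: outer width 84.1, mouth to end stop 167, flare 36 before the mouth. Mouth is at (0.5396, -0.1694), with the travel direction (0.159, -0.987). Going back to the sink.

```bash
for i in 1 2 3; do python3 -m handwheel '[[[0.45,-0.07,0],[0,0,0],70],[[0.887,-0.138,0],[0,0,0.003],70],[[0.887,-0.138,0],[0,0,0.003],70]]' | grep eef; done
python3 -m handwheel '[[[0,0,0.5],[0,0,0],70],[[0,0,0.9],[0,0,0],70],[[0,0,0.9],[0,0,0],70],[[0,0,0.9],[0,0,0],70]]'
```

```text
eef_pos: [0.5232, -0.0292, 0.2056]
eef_pos: [0.5036, 0.0575, 0.2057]
eef_pos: [0.4845, 0.1444, 0.2056]
clock: 5.2
eef_pos: [0.4861, 0.1397, 0.1157]
orientation: [-179.9, 0.0, 93.4]
force: [0.4, -0.2, 1.0]
width: 0.0702
grasp_force: 0.0
```

```bash
python3 -m handwheel '[[[0.025,-0.025,0.4],[0,0,0],70],[[0.025,-0.025,0.7],[0,0,0],70],[[0.025,-0.025,0.7],[0,0,0],70]]' | grep -E 'eef|force'
python3 -m handwheel '[[[0,0,0.2],[0,0,0],70],[[0,0,0.39],[0,0,0],70],[[0,0,0.39],[0,0,0],70],[[0,0,0.39],[0,0,0],70]]'| grep -E 'eef|force'
python3 -m handwheel '[[[0,0,0],[0,0,0],40],[[0,0,0],[0,0,0],40],[[0,0,0],[0,0,0],40],[[0,0,0],[0,0,0],40],[[0,0,0],[0,0,0],40]]'
```

```text
eef_pos: [0.4824, 0.1422, 0.0445]
force: [-0.2, 0.1, -0.1]
grasp_force: 0.0
eef_pos: [0.4852, 0.1426, 0.0086]
force: [0.9, -0.3, -0.6]
grasp_force: 0.0
clock: 6.4
eef_pos: [0.4832, 0.1427, 0.0065]
orientation: [180.0, -0.0, 93.4]
force: [0.3, 0.4, -0.1]
width: 0.0397
grasp_force: 0.0
```

The fingers closed to 40 mm with no grip force, so something is off. Looking.

Run:
```python
from bench import robot,eyes
import cv2,numpy as np
w=eyes.capture("wrist");t=eyes.capture("top")[130:290,140:300]
t=cv2.resize(t,(400,400),interpolation=cv2.INTER_CUBIC)
cv2.imwrite("pics/w3.png",cv2.resize(np.hstack([w,t]),(800,308))[:,:,::-1]);s=robot.observe();print(s["width"],s["grasp_force"],s["clock"])
```

```text
0.04011139932938575 0.0 6.5
```

View pics/w3.png

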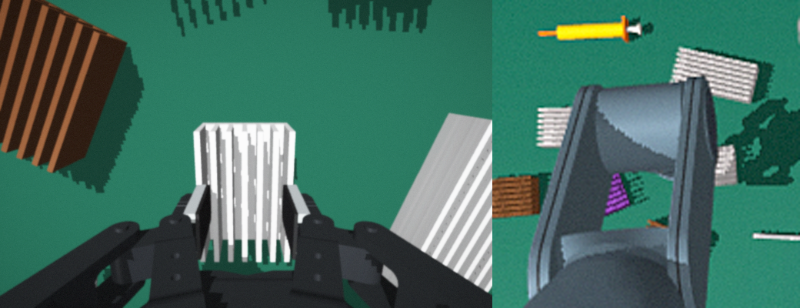

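The sink sits snugly between the pads ((197,203) and (295,203) against its 200–292), so its position is right. The width reading is suspect. I'm commanding a tighter close to see whether grip force builds.

```bash
python3 -m handwheel '[[[0,0,0],[0,0,0],25],[[0,0,0],[0,0,0],25],[[0,0,0],[0,0,0],25],[[0,0,0],[0,0,0],25]]'
python3 - <<'E'
from bench import robot,eyes
import cv2
cv2.imwrite("pics/w4.png",eyes.capture("wrist")[150:400,180:460,::-1])
E
```

```text
clock: 6.9
eef_pos: [0.4832, 0.1427, 0.0063]
orientation: [-180.0, 0.0, 93.4]
force: [-1.1, -1.2, 0.9]
width: 0.0245
grasp_force: 0.0
```

View pics/w4.png

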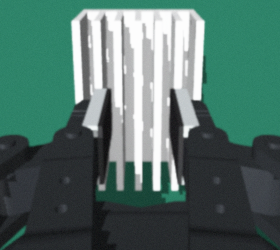

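The close-up shows the pads at (97,105) and (183,105), inside the sink's outline (70–205) with no force. The fingertips must be above the fins, about 130 mm below the camera rather than 168, so the true tip is ~30 mm higher than the reported TCP. I'll reopen, then feel downward in small steps while watching the force.

```bash
python3 -m handwheel '[[[0,0,0],[0,0,0],72],[[0,0,0],[0,0,0],72],[[0,0,0],[0,0,0],72],[[0,0,0],[0,0,0],72],[[0,0,0],[0,0,0],72]]'| grep -E 'eef|force|width'
python3 -m handwheel '[[[0,0,0.03],[0,0,0],72],[[0,0,0.05],[0,0,0],72],[[0,0,0.05],[0,0,0],72]]'| grep -E 'eef|force'
python3 - <<'E'
from bench import robot
s=robot.observe();print(s["eef_pos"],s["force"],s["joint_pos"])
E
```

```text
eef_pos: [0.4831, 0.1427, 0.0063]
force: [0.1, 0.2, -0.6]
width: 0.0722
grasp_force: 0.0
eef_pos: [0.4828, 0.1427, 0.0009]
force: [-0.1, -0.1, -0.1]
grasp_force: 0.0
[0.4827814  0.14268732 0.00086099] [-0.10484409 -0.10337746 -0.0648925 ] [3.75069341e+00 2.37532797e+01 1.08256938e+02 9.26411493e-05
 4.80409423e+01 3.58005557e-01]
```

No contact at a reported z of 0.001, which confirms the offset. Continuing.

```bash
for i in 1 2; do python3 -m handwheel '[[[0,0,0.03],[0,0,0],72],[[0,0,0.05],[0,0,0],72],[[0,0,0.05],[0,0,0],72]]'| grep -E 'eef|^force'; done
python3 - <<'E'
from bench import robot,eyes
import cv2
cv2.imwrite("pics/w5.png",cv2.resize(eyes.capture("wrist")[150:350,170:470],(750,500))[:,:,::-1])
E
```

```text
eef_pos: [0.4828, 0.1427, -0.0041]
force: [-0.2, -0.1, -0.4]
eef_pos: [0.4829, 0.1427, -0.009]
force: [-0.6, -0.8, 0.3]
```

View pics/w5.png

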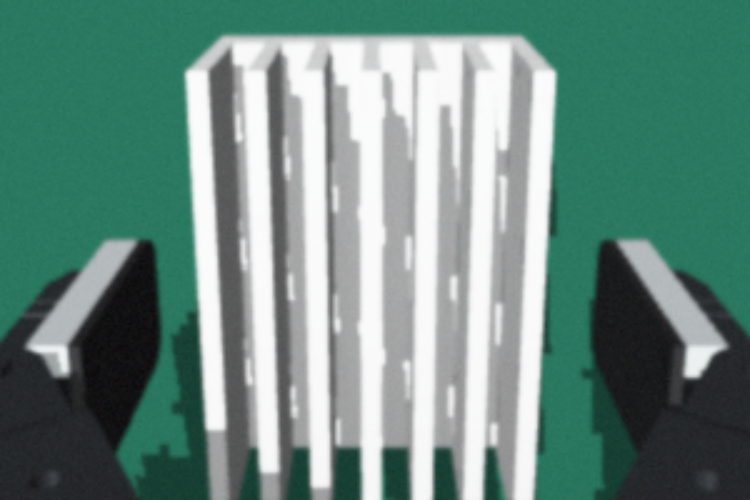

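Now the pads straddle the sink, with tips ~20 mm above the bench. Scaled from the 72 mm gap at 157–593, the tips are ~137 mm below the camera. Going 9 mm lower, then closing.

```bash
python3 -m handwheel '[[[0,0.01,0.03],[0,0,0],72],[[0,0.01,0.05],[0,0,0],72],[[0,0.01,0.07],[0,0,0],72],[[0,0.01,0.09],[0,0,0],72],[[0,0.01,0.09],[0,0,0],72]]'| grep -E 'eef|^force'
python3 -m handwheel '[[[0,0,0],[0,0,0],45],[[0,0,0],[0,0,0],45],[[0,0,0],[0,0,0],45],[[0,0,0],[0,0,0],45],[[0,0,0],[0,0,0],45]]'
```

```text
eef_pos: [0.4839, 0.1428, -0.018]
force: [-0.5, -0.9, 0.0]
clock: 9.4
eef_pos: [0.4842, 0.1428, -0.0174]
orientation: [180.0, -0.0, 93.4]
force: [-1.0, -0.3, 4.6]
width: 0.0525
grasp_force: 65.0
```

Gripped: width 52.5 mm, 65 N. I'll lift 60 mm, carry it to a point 60 mm before the mouth, and turn to yaw 99.15.

```bash
python3 -m handwheel '[[[0,0,-0.15],[0,0,0],45],[[0,0,-0.35],[0,0,0],45],[[0,0,-0.55],[0,0,0],45],[[0,0,-0.6],[0,0,0],45]]' | grep -E 'eef|force|width'
for i in 1 2 3; do python3 -m handwheel '[[[-0.3,0.03,0],[0,0,0],45],[[-0.6,0.07,0],[0,0,0],45],[[-0.85,0.103,0],[0,0,0],45],[[-0.85,0.103,0],[0,0,0],45]]' | grep -E 'eef|force:'; done
python3 -m handwheel '[[[0,0,0],[0,0,-0.064],45],[[0,0,0],[0,0,-0.064],45],[[0,0,0],[0,0,-0.064],45],[[0,0,0],[0,0,-0.064],45]]'
python3 - <<'E'
from bench import robot
s=robot.observe();print(s["eef_pos"],s["orientation"])
E
```

```text
eef_pos: [0.4853, 0.1428, 0.0436]
force: [0.1, -0.8, -3.3]
width: 0.0528
grasp_force: 64.2
eef_pos: [0.4999, 0.0559, 0.0414]
force: [-0.6, 0.8, -2.7]
grasp_force: 64.1
eef_pos: [0.5154, -0.0279, 0.0416]
force: [0.3, -0.5, -3.3]
grasp_force: 64.1
eef_pos: [0.5308, -0.1119, 0.0417]
force: [0.1, 1.2, -2.3]
grasp_force: 64.1
clock: 11.4
eef_pos: [0.5299, -0.109, 0.0421]
orientation: [-180.0, -0.0, 99.1]
force: [0.1, 0.7, -2.7]
width: 0.0528
grasp_force: 64.1
[ 0.52985636 -0.10897875  0.04206763] [-1.79973878e+02 -2.73234907e-02  9.91047550e+01]
```

```bash
python3 -m handwheel '[[[0,0.003,0.2],[0,0,0],45],[[0,0.003,0.4],[0,0,0],45],[[0,0.003,0.5],[0,0,0],45],[[0,0.003,0.56],[0,0,0],45],[[0,0.003,0.585],[0,0,0],45]]' | grep -E 'eef|force'
python3 -m handwheel '[[[0,0,0],[0,0,0],45],[[0,0,0],[0,0,0],45],[[0,0,0.01],[0,0,0],68],[[0,0,0.01],[0,0,0],68],[[0,0,0.01],[0,0,0],68]]'
python3 -m handwheel '[[[0,0,-0.2],[0,0,0],68],[[0,0,-0.6],[0,0,0],68],[[0,0,-1],[0,0,0],68],[[0,0,-1],[0,0,0],68]]' | grep -E 'eef|force'
python3 - <<'E'
from h import *
from bench import robot,eyes
s=robot.observe();P=eyes.camera_params("wrist");im=eyes.capture("wrist")[:,:,::-1];cv2.imwrite("pics/w6.png",im)
print(s["eef_pos"],s["clock"])
hsv=cv2.cvtColor(np.ascontiguousarray(im),cv2.COLOR_BGR2HSV)
m=((hsv[...,1]<60)&(hsv[...,2]>120)).astype(np.uint8)*255
m=cv2.morphologyEx(m,cv2.MORPH_CLOSE,np.ones((13,13)))
n,l,st,c=cv2.connectedComponentsWithStats(m)
for i in range(1,n):
    if st[i,4]>1500:
        pts=np.argwhere(l==i)[:,::-1].astype(float)
        print(st[i],c[i],[np.round(a,1) for a in cv2.minAreaRect((ray(P,pts,0.032)[:,:2]*1000).astype(np.float32))])
E
```

```text
eef_pos: [0.5304, -0.1097, -0.0165]
force: [0.1, 0.4, -3.3]
grasp_force: 64.0
clock: 12.4
eef_pos: [0.5309, -0.1101, -0.0166]
orientation: [179.9, 0.0, 99.2]
force: [-0.0, 0.8, 0.6]
width: 0.0677
grasp_force: 0.0
eef_pos: [0.5345, -0.1116, 0.0887]
force: [-0.0, 0.1, 0.3]
grasp_force: 0.0
[ 0.53449561 -0.11156498  0.08871973] 12.8
[  507    56   133   109 10974] [577.95881174 109.44076909] [array([682.6, -28.7]), array([83.3, 64.9]), np.float64(17.6)]
[  188   138   203   217 16552] [310.92719913 232.05999275] [array([ 519.4, -147.2]), array([137.7, 159.6]), np.float64(6.0)]
[ 569  270   71   83 3963] [609.87837497 305.45722937] [array([ 760.4, -150.6]), array([50.7, 67.4]), np.float64(61.8)]
```

Run:
```python
from h import *
from bench import eyes
P=eyes.camera_params("wrist");im=cv2.imread("pics/w6.png")
hsv=cv2.cvtColor(im,cv2.COLOR_BGR2HSV);m=(hsv[...,1]<60)&(hsv[...,2]>120)
for v in range(136,260,8):
    x=np.where(m[v,200:420])[0]+200
    if len(x):
        w=ray(P,[[x.min(),v],[x.max(),v]],.032)[:,:2]
        a=np.radians(9.15);u=np.array([np.sin(a),-np.cos(a)]);n=np.array([np.cos(a),np.sin(a)]);o=np.array([.5396,-.1694])
        print(v,x.min(),x.max(),((w-o)@u*1000).round(1),((w-o)@n*1000).round(1))
```

```text
144 271 358 [-100.3 -100.3] [-26.6  27.5]
152 272 357 [-95.3 -95.3] [-26.1  27. ]
160 272 357 [-90.3 -90.2] [-26.3  27.2]
168 272 357 [-85.2 -85.1] [-26.5  27.3]
176 272 357 [-80. -80.] [-26.7  27.5]
184 273 357 [-74.8 -74.7] [-26.2  27.6]
192 273 356 [-69.5 -69.5] [-26.4  27.1]
200 273 356 [-64.2 -64.1] [-26.6  27.2]
208 274 356 [-58.8 -58.7] [-26.1  27.4]
216 274 356 [-53.3 -53.2] [-26.3  27.5]
224 274 355 [-47.7 -47.6] [-26.5  27. ]
232 237 387 [-42.2 -42. ] [-51.2  48.5]
240 233 390 [-36.5 -36.3] [-54.2  50.8]
248 215 419 [-30.8 -30.5] [-66.6  70.7]
256 210 419 [-25.  -24.6] [-70.5  71.1]
```

The sink lies aligned 60 mm before the mouth: lane y +0.5 mm, trailing end at -100. Next I back off 70 mm at height, close the fingers, and turn -90° so the 22 mm face pushes and clears the shut pawl.

```bash
python3 -m handwheel '[[[0.4,0,0],[0,0,0],68],[[0.7,0,0],[0,0,0],30],[[0.7,0,0],[0,0,0],0],[[0.7,0,0],[0,0,0],0]]' | grep -E 'eef|force'
for i in 1 2; do python3 -m handwheel '[[[0,0,0],[0,0,-0.5],0],[[0,0,0],[0,0,-0.5],0],[[0,0,0],[0,0,-0.5],0],[[0,0,0],[0,0,-0.5],0],[[0,0,0],[0,0,-0.5],0]]' | grep ori; done
python3 -m handwheel '[[[0,0,0],[0,0,-0.05],0],[[0,0,0],[0,0,-0.05],0],[[0,0,0],[0,0,-0.05],0]]'
python3 - <<'E'
import numpy as np
from bench import robot
s=robot.observe();a=np.radians(9.15);d=s["eef_pos"][:2]-[.5396,-.1694]
print(s["eef_pos"],s["orientation"],"lane",d@[np.sin(a),-np.cos(a)],d@[np.cos(a),np.sin(a)])
E
```

```text
eef_pos: [0.5187, -0.0402, 0.0821]
force: [-0.1, -0.5, -0.6]
grasp_force: 0.0
orientation: [-180.0, -0.0, 142.4]
orientation: [-180.0, -0.0, -174.6]
clock: 14.55
eef_pos: [0.5193, -0.0415, 0.0824]
orientation: [180.0, -0.0, -170.6]
force: [-0.3, 0.5, -0.2]
width: 0.0001
grasp_force: 0.0
[ 0.51927519 -0.04153564  0.08240181] [ 1.79997418e+02 -2.78716684e-02 -1.70585096e+02] lane -0.1294693838615022 0.00026676643511130754
```

```bash
python3 -m handwheel '[[[0,0,0.4],[0,0,0],0],[[0,0,0.7],[0,0,0],0],[[0,0,0.85],[0,0,0],0],[[0,0,0.94],[0,0,0],0],[[0,0,0.94],[0,0,0],0]]' | grep -E 'eef|force'
python3 -m handwheel '[[[0,-0.1,0],[0,0,0],0],[[0,-0.2,0],[0,0,0],0],[[0,-0.3,0],[0,0,0],0],[[0,-0.4,0],[0,0,0],0],[[0,-0.4,0],[0,0,0],0]]' | grep -E 'eef|force'
python3 - <<'E'
from h import *
from bench import eyes
P=eyes.camera_params("wrist");cv2.imwrite("pics/w7.png",eyes.capture("wrist")[:,:,::-1])
im=eyes.capture("top")[:,:,::-1];cv2.imwrite("pics/t7.png",im)
E
```

```text
eef_pos: [0.5186, -0.0408, -0.0123]
force: [-0.0, -0.4, 0.3]
grasp_force: 0.0
eef_pos: [0.527, -0.0823, -0.0106]
force: [0.4, 1.7, -0.3]
grasp_force: 0.0
```

Contact: about 1.7 N of sliding drag. Pushing on.

```bash
for i in 1 2 3; do python3 -m handwheel '[[[0,-0.1,0],[0,0,0],0],[[0,-0.2,0],[0,0,0],0],[[0,-0.3,0],[0,0,0],0],[[0,-0.4,0],[0,0,0],0],[[0,-0.4,0],[0,0,0],0]]' | grep -E 'eef|^force'; done
python3 - <<'E'
import numpy as np
from bench import robot
s=robot.observe();a=np.radians(9.15);d=s["eef_pos"][:2]-[.5396,-.1694]
print("lane",d@[np.sin(a),-np.cos(a)],d@[np.cos(a),np.sin(a)],s["clock"])
E
```

```text
eef_pos: [0.5332, -0.1216, -0.0112]
force: [0.5, 0.1, -0.2]
eef_pos: [0.5393, -0.16, -0.0113]
force: [0.1, -0.3, -0.6]
eef_pos: [0.5467, -0.2007, -0.0111]
force: [0.4, -0.8, -0.1]
lane 0.03202619808445797 0.0020348297261173695 17.15
```

```bash
python3 -m handwheel '[[[0.005,-0.1,0],[0,0,0],0],[[0.01,-0.2,0],[0,0,0],0],[[0.01,-0.25,0],[0,0,0],0]]' | grep -E 'eef|^force'
python3 -m handwheel '[[[0,-0.06,0],[0,0,0],0],[[0,-0.12,0],[0,0,0],0]]' | grep -E 'eef|^force'
python3 - <<'E'
from h import *
from bench import eyes,robot
P=eyes.camera_params("wrist");w=eyes.capture("wrist")[:,:,::-1];t=eyes.capture("scene")[:,:,::-1]
c=cv2.resize(t[180:290,210:330],(436,400),interpolation=cv2.INTER_CUBIC)
cv2.imwrite("pics/w8.png",cv2.resize(np.hstack([w,c]),(800,297)))
s=robot.observe();a=np.radians(9.15);d=s["eef_pos"][:2]-[.5396,-.1694]
print("lane",d@[np.sin(a),-np.cos(a)],d@[np.cos(a),np.sin(a)],s["clock"],s["force"])
E
```

```text
eef_pos: [0.549, -0.2241, -0.0112]
force: [-1.7, 3.0, 2.5]
eef_pos: [0.5513, -0.2355, -0.0112]
force: [-0.8, 1.7, 0.2]
lane 0.06859352691797514 0.0015943922530641719 17.75 [ 0.11789285 -1.80680101  1.60226954]
```

View pics/w8.png

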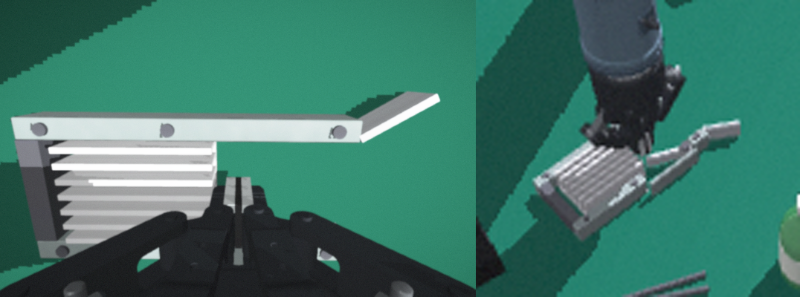

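The picture shows the sink inside the lane near the end stop, trailing end at wrist px (289,202), with the pawl slanting behind it in the scene view. I'll measure its lane x.

Run:
```python
from h import *
from bench import eyes
P=eyes.camera_params("wrist")
im=eyes.capture("wrist")
a=np.radians(9.15);U=np.array([[np.sin(a),-np.cos(a)],[np.cos(a),np.sin(a)]]);o=np.array([.5396,-.1694])
g=cv2.cvtColor(im,cv2.COLOR_RGB2GRAY).astype(int)
for v in (202,222,243):
    r=g[v];print(v,"trail",[(x,r[x]) for x in range(280,300,2)],"lead",[(x,r[x]) for x in range(60,90,3)])
for uv,z in (([289,202],.032),([289,222],.032),([68,200],.032),([78,222],.032),([485,175],.024),([62,190],.024),([16,160],.024),([310,245],.02)):
    print(uv,((ray(P,[uv],z)[0,:2]-o)@U.T*1000).round(1))
```

```text
202 trail [(280, np.int64(254)), (282, np.int64(254)), (284, np.int64(244)), (286, np.int64(253)), (288, np.int64(254)), (290, np.int64(227)), (292, np.int64(126)), (294, np.int64(116)), (296, np.int64(117)), (298, np.int64(117))] lead [(60, np.int64(88)), (63, np.int64(91)), (66, np.int64(240)), (69, np.int64(254)), (72, np.int64(254)), (75, np.int64(254)), (78, np.int64(254)), (81, np.int64(254)), (84, np.int64(254)), (87, np.int64(254))]
222 trail [(280, np.int64(252)), (282, np.int64(252)), (284, np.int64(245)), (286, np.int64(241)), (288, np.int64(250)), (290, np.int64(232)), (292, np.int64(139)), (294, np.int64(117)), (296, np.int64(115)), (298, np.int64(117))] lead [(60, np.int64(120)), (63, np.int64(84)), (66, np.int64(44)), (69, np.int64(196)), (72, np.int64(254)), (75, np.int64(254)), (78, np.int64(254)), (81, np.int64(254)), (84, np.int64(254)), (87, np.int64(254))]
243 trail [(280, np.int64(250)), (282, np.int64(249)), (284, np.int64(241)), (286, np.int64(198)), (288, np.int64(157)), (290, np.int64(113)), (292, np.int64(73)), (294, np.int64(64)), (296, np.int64(68)), (298, np.int64(60))] lead [(60, np.int64(75)), (63, np.int64(70)), (66, np.int64(42)), (69, np.int64(40)), (72, np.int64(65)), (75, np.int64(187)), (78, np.int64(189)), (81, np.int64(189)), (84, np.int64(189)), (87, np.int64(189))]
[289, 202] [ 79.2 -27.7]
[289, 222] [ 79.3 -20. ]
[68, 200] [159.9 -27.8]
[78, 222] [157.7 -19.4]
[485, 175] [  5.1 -36.8]
[62, 190] [167.4 -29.6]
[16, 160] [182.7 -41.1]
[310, 245] [71.9 -5.9]
```

Trailing end is at ~79 and leading end at ~160, so the origin is at ~119.5. It's in the band, but I'll push a few mm more for margin.

```bash
python3 -m handwheel '[[[0,-0.04,0],[0,0,0],0],[[0,-0.06,0],[0,0,0],0],[[0,-0.06,0],[0,0,0],0]]' | grep -E 'eef|^force'
cat > m.py <<'E'
from h import *
from bench import eyes
P=eyes.camera_params("wrist");g=cv2.cvtColor(eyes.capture("wrist"),cv2.COLOR_RGB2GRAY).astype(int)
a=np.radians(9.15);U=np.array([[np.sin(a),-np.cos(a)],[np.cos(a),np.sin(a)]]);o=np.array([.5396,-.1694])
for v in (202,222):
    x=np.where(g[v,50:330]>200)[0]+50
    print(x.min(),x.max(),((ray(P,[[x.min(),v],[x.max(),v]],.032)[:,:2]-o)@U.T*1000).round(1).tolist())
E
python3 m.py
```

```text
eef_pos: [0.5524, -0.2415, -0.0111]
force: [0.5, -0.4, 0.7]
66 290 [[165.3, -27.5], [83.5, -28.1]]
69 291 [[165.5, -19.8], [83.2, -20.4]]
```

Origin is now at ~124. Backing off 3 mm, lifting clear, and checking.

```bash
python3 -m handwheel '[[[0,0.03,0],[0,0,0],0],[[0,0.03,-0.1],[0,0,0],0],[[0,0.03,-0.4],[0,0,0],0],[[0,0.03,-0.8],[0,0,0],0],[[0,0.03,-1],[0,0,0],0]]' | grep -E 'eef|^force'
python3 -m handwheel '[[[0,0.5,-0.4],[0,0,0],0],[[0,1,-0.8],[0,0,0],0],[[0,1,-0.8],[0,0,0],0],[[0,1,-0.8],[0,0,0],0]]' | grep -E 'eef|^force'
python3 - <<'E'
from h import *
from bench import eyes,robot
a=np.radians(9.15);u=np.array([np.sin(a),-np.cos(a)]);n=np.array([np.cos(a),np.sin(a)]);o=np.array([.5396,-.1694])
for cam in ("wrist","top","scene"):
    P=eyes.camera_params(cam);im=eyes.capture(cam);s=cv2.cvtColor(im,cv2.COLOR_RGB2HSV)
    print(cam)
    for y in range(36,8,-4):   # map of grey (#) vs bench (.) at pawl-top height, lane x 20..172
        X=np.array([[*(o+u*x/1000+n*y/1000),.023] for x in range(20,174,3)])
        q=proj(P,X).round().astype(int)
        print("%4d "%y,''.join('#' if 0<=c[0]<640 and 0<=c[1]<400 and s[c[1],c[0],1]<80 and s[c[1],c[0],2]>80 else '.' for c in q))
print(robot.observe()["clock"],robot.observe()["force"])
E
grep -c . m.py
python3 - <<'E'
from h import *
a=cv2.imread("pics/top0.png");from bench import eyes
b=eyes.capture("top")[:,:,::-1]
hs=[cv2.cvtColor(np.ascontiguousarray(x),cv2.COLOR_BGR2HSV) for x in(a,b)]
for nm,(x0,y0,x1,y1) in dict(fullA=(228,150,290,188),fullB=(158,180,214,210),reel=(296,130,322,160)).items():
    for h in hs:
        m=((h[y0:y1,x0:x1,1]<60)&(h[y0:y1,x0:x1,2]>90)).astype(np.uint8);M=cv2.moments(m,True);print(nm,M["m00"],round(M["m10"]/(M["m00"]+1e-9)+x0,1),round(M["m01"]/(M["m00"]+1e-9)+y0,1))
E
```

```text
eef_pos: [0.5532, -0.2392, 0.0929]
force: [-0.2, -0.6, -0.5]
eef_pos: [0.5362, -0.1375, 0.1731]
force: [-0.3, -0.4, -0.1]
wrist
  36  ########..............##############################
  32  ###########..........###############################
  28  #############........###############################
  24  .......##########....###############################
  20  ..........#########.################################
  16  .............#####.#################################
  12  ...................#################################
top
  36  ####...............##....###########..#############.
  32  ######...........##....#############.#############..
  28  ##########...#.###.....###########################.#
  24  ##################...##########.################.###
  20  ...##..###...######..###########################.###
  16  ................###..##########################.####
  12  ....................########.#################.#####
scene
  36  ###############..........########################..#
  32  ##################......############################
  28  #........###########....############################
  24  ............########...#############################
  20  ..............#####...##############################
  16  .................#....##############################
  12  ......................##############################
19.2 [0.45848526 0.22314776 0.11945461]
7
fullA 896.0 255.3 168.7
fullA 899.0 255.4 168.7
fullB 935.0 186.1 195.5
fullB 935.0 186.2 195.5
reel 392.0 308.6 145.5
reel 395.0 308.7 145.6
```

The maps show the pawl fully slanted in, with its tip at lane x≈73, y≈16, so it is shut behind the sink. The full sinks and the reel haven't moved. Handing in.

```bash
python3 -c "
from bench import robot
print(robot.job_done())"
```

```text
the job is handed in; nothing more can be done
None
```

The short heat sink is in the reject lane with its origin about 124 mm past the mouth and the pawl shut behind it; I handed the job in at about 19 s of the 46 s allowed, and no verdict came back (the full sinks and reel checked as unmoved, the other bystanders were not re-measured).

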